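# Zero the pH meter: lock the shorting cap, hold the recessed zero button

### The arm

A 6-joint arm with a two-finger parallel gripper is mounted at the origin on the work surface. World frame = base frame: x ahead of the robot, y to its left, z up, the work surface at z = 0. Lengths are in m, angles in rad, forces in N, time in s.
With the tool pointing down it reaches from about 0.4 to 0.825 m from the base axis. Payload 7 kg.
Tool frame: the origin (TCP) lies at the very end of the fingers, on their centre line; the grasp point (between the pads) lies 19 mm behind it; y points along the fingers, x is the direction in which the jaws open and shut, and the axes are right-handed (so a half turn about y gives the same grasp; the last joint's range is limited). The gripper opens to 88 mm and grips with 3 to 60 N. Pads are 19 mm wide; open, the fingers measure 130 mm over their backs; the gripper's body (78 mm by 193 mm) begins 47 mm behind the grasp point.
Start: joints at [1.513, 0.359, 0.012, 0, -1.224, -0.288], TCP at [0.229, 0.635, 0.227] pointing down, gripper open.
Joint ranges: [-3.07, 3.07], [-1.43, 2.12], [-1.02, 1.25], [-3.03, 1.67], [-3.05, -0], [-3.03, 3.03]. Speed limits (rad/s): [2.39, 2.39, 3.01, 3.14, 3.14, 3.14].

### API

Orientations are given as [roll, pitch, yaw] about the fixed x, y, z axes, in that order (R = Rz(yaw) Ry(pitch) Rx(roll)).
In Python, from station import arm gives the robot as it stands.
- The arm moves only by the tool move_arm, never from a script. Its arguments are lists of equal length, an entry for each row: "jaw": the closure, from 0 (fully open) to 1 (shut); "offset": the shift along the tool's x, y, z in m, a list of three; "roll": the turn about the tool's y in rad. In form: {"jaw": [jaw, ...], "offset": [[dx, dy, dz], ...], "roll": [roll, ...]}. A call has 1 to 5 rows; each row shifts and turns the commanded pose from where the row before left it, along the tool's axes as they then stand; what a row does not reach is not made up. A row lasts 1/8 s, in which the tool goes at most 62.5 mm and 10.7 degrees, less where a joint would pass 70% of its speed; a pose out of reach is approached as far as the arm can. A call is refused whole if a number of a shift passes 0.0625 or a number of a turn 0.188, either way. A call with a gripper value outside its range is refused whole. The fingers move at their own pace and stop on an object; "grip_force" is the grip in N (left out, the last holds). Time passes only in rows, so rows that do not move let the fingers close. It gives the time, the measured TCP pose, the force and the opening at its end, in the units of the state.
- arm.get_state(): the state, without advancing time (a new reading comes with each control period).
- arm.grab_frame(name): name is "scene" or "top"; returns a dict with "pixels" (384x512x3 uint8, blue, green, red), "fovy" (degrees; the focal length in pixels is half the picture's height over the tangent of half this angle, whatever the lens; pixels are square), "cx", "cy" (the principal point, pixels), "dist_coeffs" ([k1, k2, p1, p2, k3] as OpenCV has them; the pictures are not rectified), "position" and "attitude" of the camera in the world. Camera axes: x right, y down, z forward; pixel columns grow to the right and rows downward; lengths in m; the calibration is good to about 2 mm. A picture is of the moment at which its call begins. There is no depth.
- arm.job_done(): hands the job in, once; it reports no verdict.
Trained networks look in a picture, given as the dict that the camera call returned (one of the last four; its "shot" number tells which), for a name from the list of things; names that differ only in an ending like _2 or _b are one class to them, and where a whole thing is asked for, a point or a joint stands for the part that bears it (a point fixed in the world has none). Each returns a list of dicts, best first, with "p" (0 to 1); they miss things now and then, are a little off and sometimes report something else, mostly with a low value. They report only what shows in the picture. A call takes as long as a camera call.
- arm.recognise(picture, thing): "position" ([x, y, z] in m, in world coordinates, good to about 4 mm: the middle of the surface that is visible of it).
- arm.landmark_of(picture, thing): "position" ([x, y, z] in m, in world coordinates, good to about 4 mm: a listed point, or the origin of a listed thing).
The state is a dict: "t": time; "q": joint angles; "qd": joint speeds; "joint_efforts": joint torques, N m; "eef_pos": TCP position; "ee_rot": TCP orientation; "force": force on the tool from outside, world axes, zero at the start; "moment": the same for the moment, N m; "width": finger opening in m.
Only numpy, scipy, OpenCV 4.12 (cv2) and the standard library are available. Lean on these libraries where they do the work, as an engineer would, in place of code of your own. Each camera call takes 0.05 s, during which the arm holds its last target.

### The job

Zero the bench pH meter: twist the metal shorting cap on its rear deck clockwise until the bayonet is fully home at its stop, and only then take the steel-tipped stylus out of the test-tube rack, reach it down through the small round hole at the other end of the rear deck and press the recessed zero button all the way in. Keep it pressed for at least two seconds and finish while still gripping the stylus and holding the button down with it. Leave the glass rod, test tubes, bottles and other glassware standing where they are.

Things in the scene. Friction and masses are not known exactly. Their poses are not given: they have to be found in the camera images.
- meter: Bench pH meter, pale plastic, fixed, 200 mm deep (x), 240 wide (y), 72 high. Origin: centre of its underside. The front (-x) is a low wedge with display and keys; from x = +20 to +100 mm is a level rear deck, 72 mm above the table. On it at x = +60 mm: shorting cap at y = +70, bare BNC socket (14 mm tall) at y = +8, flush jack at y = -30, round zero hole at y = -70 mm.
- cap_grip (a point): Centre of the shorting cap's sleeve, on its axis, 27 mm above the deck. The cap is a plain steel knurled BNC bayonet sleeve, a round upright cylinder 16 mm in diameter, from 8 to 42 mm above the deck, with a ridge across its top face.
- short_cap (a joint): Angle of the shorting cap's bayonet sleeve (rad) about its vertical axis: grows as it is turned clockwise seen from above, 1.571 is fully locked at the hard stop; it starts 0.15 to 0.8. Stiff by friction (about 0.06 N m), stays where it is left, does not lift off.
- aperture (a point): Centre of the zero hole's mouth, at the deck's surface, with a dark grey bezel ring drawn round it. The round vertical hole is 12 mm in diameter and 16 mm deep; under it, 18 mm below the deck's surface, is the top of the white zero button, wider (16 mm) than the hole.
- zero_key (a joint): Travel of the recessed zero button (m): 0 is released, 0.005 fully down at its stop. Moves straight down, springs back; takes about 1.5 N to start and 4.5 N fully down.
- stylus: Reset stylus, 155 mm long, about 45 g, upright in the rack. Origin: tip at the lower end; z runs up to the handle. Steel shank 6 mm thick from 0 to 55 mm, flange 18 mm wide from 55 to 59 mm, round dark handle 13 mm thick from 59 to 155 mm. The flange rests on the rack's top plate, the shank hangs through an 8.5 mm hole: lift it straight up 60 mm or more to clear.
- rack: Aluminium test-tube rack, fixed, 84 mm (x) by 264 mm (y), top plate's upper face 66 mm above the table. Origin: centre of its underside. Small rod holes at x = -20 mm, y = -80, 0, +80 mm: the stylus stands in one, the glass rod in another. Tube holes at x = +20 mm, y = -110, -40, +40, +110 mm; two hold test tubes 16 mm thick, up to 166 mm above the table.
- rod: Plain clear glass stirring rod, 7 mm in diameter, 150 mm long, no handle, standing in a small hole of the rack. Origin at its lower end, 8 mm above the table. Leave alone.
- tube0: Empty glass test tube, 16 mm in diameter, 150 mm long, standing in the rack. Origin at its lower end, 8 mm above the table. Leave alone.
- tube1: Like tube0, with a brown rubber bung on top (158 mm long over the bung). Leave alone.
- dropper_amber: Amber dropper bottle with rubber teat, 48 mm in diameter, 120 mm high. Origin: centre of its foot. Leave alone.
- dropper_clear: Clear dropper bottle with rubber teat, 54 mm in diameter, 130 mm high. Origin: centre of its foot. Leave alone.
- beaker: Glass beaker, 74 mm over the rim, 90 mm high. Origin: centre of its foot. Leave alone.
- flask: Conical glass flask, 77 mm in diameter, 135 mm high. Origin: centre of its foot. Leave alone.
- wash_bottle: White plastic wash bottle, 62 mm in diameter, 198 mm high with its spout. Origin: centre of its foot. Leave alone.

How it is judged:
By the outcome, as a careful person would: the job done as asked, in the order asked, and still so for the second after the job is handed in, while the arm keeps its last pose, push and grip.
It also fails if it takes over 54 s, if anything falls off the work surface, if the arm or the gripper's body presses on something with over 40 N, if the wrist force passes 120 N, or if a joint passes its speed limit or range.

## Working session

There is one attempt and no reset: what is moved stays moved. The work goes in short steps, Python scripts to look and compute and a tool call to move; the robot and the scene stay as the last step left them, time stands still between calls to the robot, and variables do not carry over. Pictures are saved under pics/ and viewed, and the job is handed in when it is done.

Besides the shell and the picture viewer there is one more tool, called after "Request:" as a command line: name --pt "numbers of a row" for each row, then --argument value for the rest. move_arm: Moves the arm, as the interface text tells. Its arguments: {"type":"object","properties":{"jaw":{"type":"array","items":{"type":"number"}},"offset":{"type":"array","items":{"type":"array","items":{"type":"number"}}},"roll":{"type":"array","items":{"type":"number"}},"grip_force":{"type":"number"}},"required":["jaw","offset","roll"]}

```bash
ls; mkdir -p pics; cat > h.py <<'E'
import numpy as np, cv2
from scipy.spatial.transform import Rotation as R
from station import arm
E
python3 - <<'E'
from h import *
s=arm.get_state(); print(s)
for n in ["scene","top"]:
    f=arm.grab_frame(n); cv2.imwrite(f"pics/{n}0.png",f["pixels"])
    print({k:v for k,v in f.items() if k!="pixels"})
    for th in ["meter","cap_grip","aperture","stylus","rack","rod","tube0","tube1","dropper_amber","dropper_clear","beaker","flask","wash_bottle"]:
        print(n,th,[(np.round(d["position"],4).tolist(),round(d["p"],2)) for d in arm.landmark_of(f,th)[:3]])
print(arm.get_state()["t"])
E
```

```text
pics
{'t': 0.0, 'q': array([ 1.51310423e+00,  3.59365563e-01,  1.10405473e-02, -3.60678420e-04,
       -1.22406436e+00, -2.88104040e-01]), 'qd': array([ 0.00081946, -0.00036638,  0.00065005,  0.00026237,  0.00015029,
        0.00104219]), 'joint_efforts': array([ 3.70825786e-03, -5.82717776e+01,  2.93049842e+01,  6.99722797e+00,
        6.87510154e-03, -1.50496826e-04]), 'eef_pos': array([0.22864188, 0.63457618, 0.22562659]), 'ee_rot': array([-1.57066873e+00, -1.62373324e-03, -1.91671541e+00]), 'force': array([ 0.68333348, -0.33013452,  0.01940498]), 'moment': array([-0.0473227 , -0.03905045, -0.03267889]), 'width': 0.08742644439183912}
{'fovy': 55.484297399105714, 'cx': 256.688134029431, 'cy': 196.1485598893613, 'dist_coeffs': array([-0.10885399,  0.        ,  0.        ,  0.        ,  0.        ]), 'position': array([ 1.37080891, -0.55577404,  0.79273694]), 'attitude': array([-2.22696796, -0.01783099,  0.969991  ]), 'shot': 1}
scene meter [([0.4702, 0.1508, -0.0006], 0.83)]
scene cap_grip [([0.5419, 0.2132, 0.0988], 0.4)]
scene aperture [([0.5132, 0.0744, 0.0733], 0.8), ([0.756, 0.
[... 1066 characters left out ...]
': 2}
top meter [([0.4676, 0.1456, -0.0024], 0.57)]
top cap_grip [([0.5443, 0.2075, 0.0981], 0.38)]
top aperture [([0.5114, 0.0699, 0.0723], 0.94)]
top stylus [([0.5317, -0.2614, 0.0113], 0.57)]
top rack [([0.5485, -0.1793, -0.001], 0.92)]
top rod [([0.5277, -0.183, 0.0047], 0.41)]
top tube0 [([0.5722, -0.2897, 0.0091], 0.65), ([0.5644, -0.1387, 0.0069], 0.59)]
top tube1 [([0.5722, -0.2897, 0.0091], 0.65), ([0.5644, -0.1387, 0.0069], 0.59)]
top dropper_amber [([0.7271, -0.1573, 0.0002], 0.53), ([0.4659, 0.1497, -0.0003], 0.34)]
top dropper_clear [([0.7547, 0.1714, -0.0018], 0.76)]
top beaker [([0.7355, 0.0383, 0.0015], 0.73)]
top flask []
top wash_bottle [([0.5564, 0.4535, 0.001], 0.65)]
1.4
```

View pics/scene0.png

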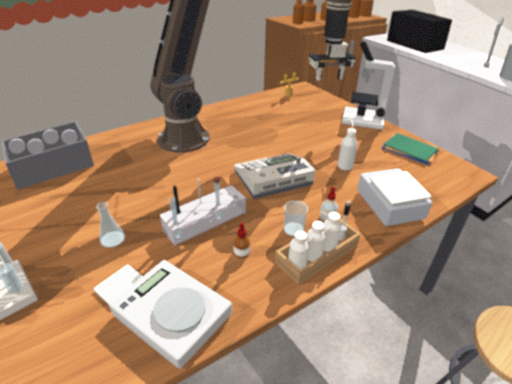

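View pics/top0.png

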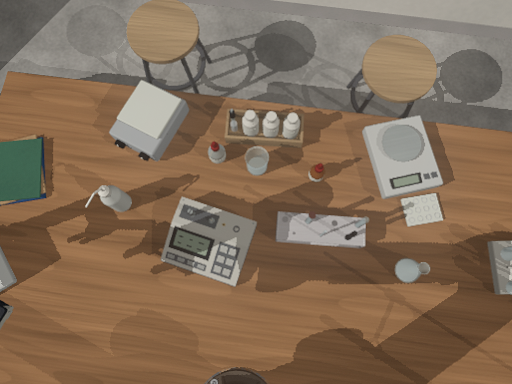

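```bash
python3 - <<'E'
from h import *
s=cv2.imread("pics/scene0.png");t=cv2.imread("pics/top0.png")
def c(im,x0,y0,w,h,k): return cv2.resize(im[y0:y0+h,x0:x0+w],None,fx=k,fy=k,interpolation=cv2.INTER_CUBIC)
a=c(s,155,145,165,100,4); b=c(t,155,190,220,100,3.6)
cv2.imwrite("pics/cs.png",a);cv2.imwrite("pics/ct.png",b)
E
```

```text
(no output)
```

View pics/cs.png

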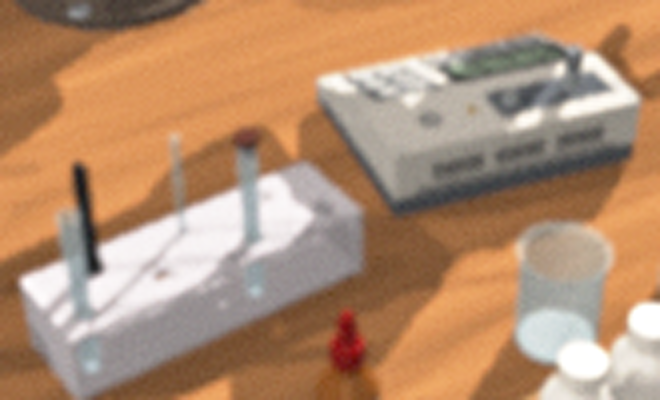

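View pics/ct.png

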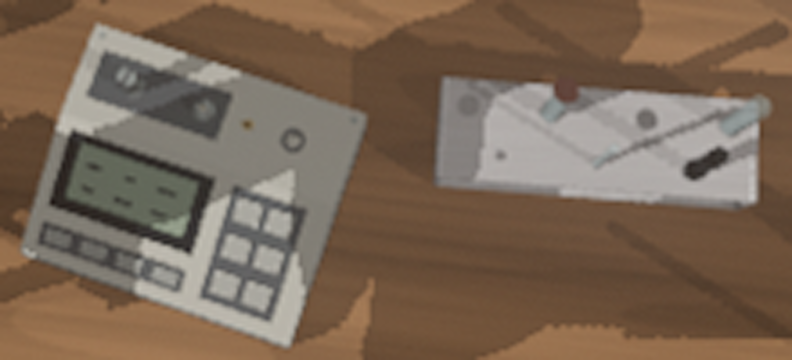

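```bash
cat >> h.py <<'E'
def cam(f):
    h=f["pixels"].shape[0]; fl=h/2/np.tan(np.radians(f["fovy"])/2)
    K=np.array([[fl,0,f["cx"]],[0,fl,f["cy"]],[0,0,1.]])
    Rm=R.from_euler("xyz",f["attitude"]).as_matrix()
    return K,np.array(f["dist_coeffs"]),Rm,np.array(f["position"])
def proj(f,P):
    K,d,Rm,p=cam(f); P=np.atleast_2d(P)
    rv=cv2.Rodrigues(Rm.T)[0]; return cv2.projectPoints(P.astype(float),rv,-Rm.T@p,K,d)[0][:,0]
def onplane(f,uv,z):
    K,d,Rm,p=cam(f); n=cv2.undistortPoints(np.array([[uv]],float),K,d)[0,0]
    v=Rm@np.array([n[0],n[1],1]); return p+v*(z-p[2])/v[2]
E
python3 - <<'E'
from h import *
S=arm.grab_frame("scene");T=arm.grab_frame("top")
def tp(x,y): return (155+x/3.6-.36,190+y/3.6-.36)
def sc(x,y): return (155+x/4-.37,145+y/4-.37)
for n,z,uv in [("aper",.072,(293,140)),("captop",.114,(128,75)),("jack",.072,(247,124)),("sock",.086,(204,107)),("cornL",.072,(98,25)),("cornR",.072,(367,118)),
  ("rackNL",.066,(443,78)),("rackFL",.066,(436,187)),("rackNR",.066,(760,97)),("rackFR",.066,(756,206)),("hole+80",.066,(501,155)),("rodhole",.066,(600,160)),("tubehole110",.066,(468,105)),("th-40",.066,(646,119)),("stytop",.162+.004-.0,(718,156)),("styhand?",.07,(690,172))]:
    print("T",n,onplane(T,tp(*uv),z).round(4))
for n,z,uv in [("aper",.072,(430,119)),("jack",.072,(474,110)),("captop",.114,(574,52)),("cornR",.072,(393,186 -28)),("cornL",.072,(640,100)),("hole-40",.066,(161,274)),("styflange",.070,(96,270)),("stytop",.166,(78,167)),("rodhole",.066,(181,232)),("tubehole110",.066,(325,207))]:
    print("S",n,onplane(S,sc(*uv),z).round(4))
E
```

```text
T aper [0.5128 0.0704 0.072 ]
T captop [0.5418 0.2064 0.114 ]
T jack [0.521  0.1101 0.072 ]
T sock [0.5283 0.1456 0.086 ]
T cornL [0.5878 0.2472 0.072 ]
T cornR [0.5389 0.0123 0.072 ]
T rackNL [ 0.5817 -0.0462  0.066 ]
T rackFL [ 0.4904 -0.0514  0.066 ]
T rackNR [ 0.6002 -0.311   0.066 ]
T rackFR [ 0.5091 -0.314   0.066 ]
T hole+80 [ 0.5237 -0.1016  0.066 ]
T rodhole [ 0.5302 -0.1832  0.066 ]
T tubehole110 [ 0.5617 -0.0696  0.066 ]
T th-40 [ 0.5693 -0.218   0.066 ]
T stytop [ 0.5298 -0.2583  0.166 ]
T styhand? [ 0.5293 -0.2571  0.07  ]
S aper [0.5129 0.0709 0.072 ]
S jack [0.5225 0.1119 0.072 ]
S captop [0.5457 0.2031 0.114 ]
S cornR [0.5439 0.0109 0.072 ]
S cornL [0.5907 0.2477 0.072 ]
S hole-40 [ 0.5663 -0.219   0.066 ]
S styflange [ 0.5392 -0.2606  0.07  ]
S stytop [ 0.5357 -0.2615  0.166 ]
S rodhole [ 0.5286 -0.1822  0.066 ]
S tubehole110 [ 0.5635 -0.0689  0.066 ]
```

Request:
move_arm --jaw '[0.5, 0.5, 0.5, 0.5, 0.5]' --pt "0.033 0 0.049" --pt "0.033 0 0.049" --pt "0.033 0 0.049" --pt "0.033 0 0.049" --pt "0.033 0 0.049" --roll '[0, 0, 0, 0, 0]' --grip_force 30

```text
t: 2.12
eef_pos: [0.4042, 0.3952, 0.2269]
ee_rot: [-1.571, 0.001, -1.916]
force: [1.0, 0.2, 0.6]
width: 0.0459
```

```bash
python3 -c "
from h import *
s=arm.get_state()
for k in ['t','q','eef_pos','ee_rot','force','moment','width']:print(k,np.round(s[k],4))"
```

```text
t 2.125
q [ 1.1203e+00  1.7850e-01 -2.3420e-01  1.0000e-04 -1.1574e+00  1.0500e-01]
eef_pos [0.4042 0.3952 0.2269]
ee_rot [-1.5706e+00  7.0000e-04 -1.9162e+00]
force [0.9997 0.2195 0.5973]
moment [ 0.0477 -0.103   0.002 ]
width 0.0459
```

Request:
move_arm --jaw '[0.5, 0.5, 0.5, 0.5, 0.5]' --pt "0.0325 0 0.0485" --pt "0.0325 0 0.0485" --pt "0.0325 0 0.0485" --pt "0.0325 0 0.0485" --pt "0 0.05 0" --roll '[0, 0, 0, 0, 0]'

```text
t: 2.75
eef_pos: [0.5461, 0.207, 0.1796]
ee_rot: [-1.565, 0.006, -1.921]
force: [0.5, 1.5, -1.2]
width: 0.0438
```

```bash
python3 - <<'E'
from h import *
s=arm.get_state()
for k in ['t','q','eef_pos','ee_rot','width']:print(k,np.round(s[k],4))
for n in ["scene","top"]:
    f=arm.grab_frame(n); cv2.imwrite(f"pics/{n}1.png",f["pixels"])
    print(n,[(np.round(d["position"],4).tolist(),round(d["p"],2)) for d in arm.landmark_of(f,"cap_grip")[:3]])
    print(n,proj(f,[s["eef_pos"],[.5425,.2075,.114]]))
a=cv2.imread("pics/scene1.png")[110:230,220:370]; cv2.imwrite("pics/c1.png",cv2.resize(a,None,fx=4.5,fy=4.5,interpolation=cv2.INTER_CUBIC))
E
```

```text
t 2.75
q [ 0.6979  0.2405 -0.2681  0.0018 -1.0542  0.5222]
eef_pos [0.5461 0.207  0.1796]
ee_rot [-1.5654  0.0061 -1.9205]
width 0.0438
scene [([0.5397, 0.214, 0.0974], 0.56)]
scene [[300.673755   141.1591027 ]
 [298.51257081 156.88131773]]
top []
top [[186.23151046 204.4050562 ]
 [189.86957081 210.20029246]]
```

View pics/c1.png

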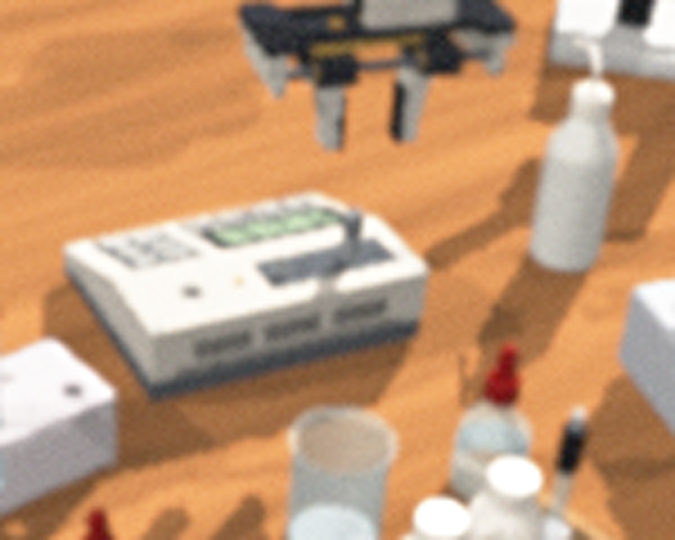

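Request:
move_arm --jaw '[0.5, 0.5, 0.5, 0.5]' --pt "0 0.04 0" --pt "0 0.035 0" --pt "0 0.018 0" --pt "0 0 0" --roll '[0, 0, 0, 0]'

```text
t: 3.45
eef_pos: [0.5419, 0.2098, 0.0843]
ee_rot: [-1.571, -0.0, -1.915]
force: [0.2, 0.0, 0.3]
width: 0.0436
```

```bash
python3 - <<'E'
from h import *
s=arm.get_state()
for k in ['t','q','eef_pos','ee_rot','width','force']:print(k,np.round(s[k],4))
for n in ["scene","top"]:
    f=arm.grab_frame(n); cv2.imwrite(f"pics/{n}2.png",f["pixels"])
a=cv2.imread("pics/scene2.png")[110:230,220:370]; cv2.imwrite("pics/c2.png",cv2.resize(a,None,fx=4.5,fy=4.5,interpolation=cv2.INTER_CUBIC))
E
```

```text
t 3.45
q [ 7.060e-01  3.367e-01 -3.795e-01  5.000e-04 -8.547e-01  5.206e-01]
eef_pos [0.5419 0.2098 0.0843]
ee_rot [-1.5705e+00 -3.0000e-04 -1.9147e+00]
width 0.0436
force [0.2221 0.045  0.2813]
```

View pics/c2.png

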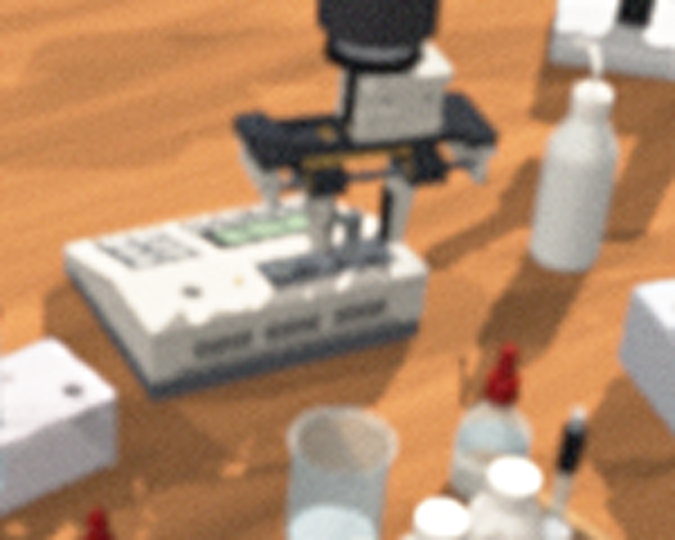

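Request:
move_arm --jaw '[0.75, 0.85, 1, 1]' --pt "0 0 0" --pt "0 0 0" --pt "0 0 0" --pt "0 0 0" --roll '[0, 0, 0, 0]' --grip_force 8

```text
t: 4.05
eef_pos: [0.5415, 0.2075, 0.084]
ee_rot: [-1.571, -0.002, -1.917]
force: [-2.3, -5.0, 5.8]
width: 0.0155
```

```bash
python3 - <<'E'
from h import *
s=arm.get_state()
for k in ['t','q','eef_pos','ee_rot','width','force','moment']:print(k,np.round(s[k],4))
for n in ["scene","top"]:
    f=arm.grab_frame(n); cv2.imwrite(f"pics/{n}3.png",f["pixels"])
a=cv2.imread("pics/scene3.png")[130:190,260:340]; cv2.imwrite("pics/c3.png",cv2.resize(a,None,fx=8,fy=8,interpolation=cv2.INTER_CUBIC))
E
```

```text
t 4.05
q [ 0.7037  0.3362 -0.3815  0.001  -0.8549  0.5207]
eef_pos [0.5415 0.2075 0.084 ]
ee_rot [-1.5710e+00 -1.9000e-03 -1.9165e+00]
width 0.0155
force [-2.3137 -4.9958  5.7912]
moment [-1.5978  0.5381  0.031 ]
```

View pics/c3.png

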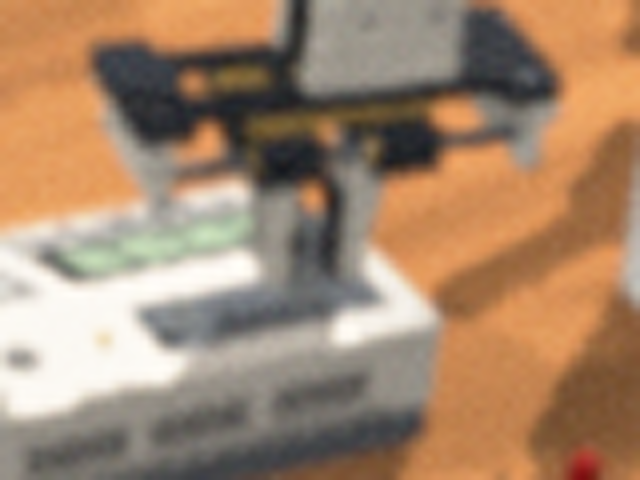

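Request:
move_arm --jaw '[1, 1, 1, 1]' --pt "0.002 0 0" --pt "0 0 0" --pt "0 0 0" --pt "0 0 0" --roll '[0, 0, 0, 0]' --grip_force 8

```text
t: 4.65
eef_pos: [0.5415, 0.2074, 0.0839]
ee_rot: [-1.57, 0.001, -1.916]
force: [-0.5, 2.8, 5.9]
width: 0.0158
```

```bash
python3 - <<'E'
from h import *
s=arm.get_state()
for k in ['t','q','eef_pos','ee_rot','width','force','moment']:print(k,np.round(s[k],4))
E
```

```text
t 4.65
q [ 0.7028  0.3348 -0.3833  0.     -0.8516  0.5225]
eef_pos [0.5415 0.2074 0.0839]
ee_rot [-1.5702e+00  1.0000e-03 -1.9162e+00]
width 0.0158
force [-0.4819  2.7752  5.8813]
moment [1.0152 0.6051 0.0379]
```

Request:
move_arm --jaw '[1, 1, 1, 1, 1]' --pt "0 0 0" --pt "0 0 0" --pt "0 0 0" --pt "0 0 0" --pt "0 0 0" --roll '[0, 0.12, 0.12, 0.12, 0.12]' --grip_force 30

```text
t: 5.28
eef_pos: [0.5413, 0.2071, 0.084]
ee_rot: [-1.571, 0.001, -2.4]
force: [-2.0, 2.6, 6.3]
width: 0.0154
```

```bash
python3 - <<'E'
from h import *
s=arm.get_state()
for k in ['t','q','eef_pos','ee_rot','width','force','moment']:print(k,np.round(s[k],4))
E
```

```text
t 5.275
q [ 7.028e-01  3.346e-01 -3.835e-01  1.000e-04 -8.520e-01  3.860e-02]
eef_pos [0.5413 0.2071 0.084 ]
ee_rot [-1.5707e+00  6.0000e-04 -2.4001e+00]
width 0.0154
force [-1.972   2.6015  6.2871]
moment [0.8188 0.864  0.0847]
```

Request:
move_arm --jaw '[1, 1, 1]' --pt "0 0 0" --pt "0 0 0" --pt "0 0 0" --roll '[0.1, 0.1, 0.1]'

```text
t: 5.65
eef_pos: [0.5412, 0.2071, 0.084]
ee_rot: [-1.571, 0.0, -2.7]
force: [-2.7, 2.4, 7.2]
width: 0.0149
```

```bash
python3 - <<'E'
from h import *
s=arm.get_state()
for k in ['t','eef_pos','ee_rot','width','force','moment','joint_efforts']:print(k,np.round(s[k],4))
E
```

```text
t 5.65
eef_pos [0.5412 0.2071 0.084 ]
ee_rot [-1.5709e+00  4.0000e-04 -2.6995e+00]
width 0.0149
force [-2.7325  2.3642  7.1829]
moment [0.8159 1.0355 0.1285]
joint_efforts [ -1.7949 -46.93    21.6568   5.6318   0.3342   1.2446]
```

Request:
move_arm --jaw '[1, 1, 1]' --pt "0 0 0" --pt "0 0 0" --pt "0 0 0" --roll '[0.1, 0.1, 0.1]'

```text
t: 6.02
eef_pos: [0.541, 0.207, 0.0839]
ee_rot: [-1.571, 0.0, -3.0]
force: [-4.3, 2.8, 7.2]
width: 0.0153
```

```bash
python3 - <<'E'
from h import *
s=arm.get_state()
for k in ['t','eef_pos','ee_rot','width','force','moment','joint_efforts']:print(k,np.round(s[k],4))
E
```

```text
t 6.025
eef_pos [0.541  0.207  0.0839]
ee_rot [-1.5709  0.     -2.9995]
width 0.0153
force [-4.3212  2.8409  7.2062]
moment [0.8888 1.3043 0.104 ]
joint_efforts [ -2.0042 -46.6307  21.761    5.7787   0.4848   1.2438]
```

Request:
move_arm --jaw '[1, 1]' --pt "0 0 0" --pt "0 0 0" --roll '[0.08, 0.08]'

```text
t: 6.28
eef_pos: [0.541, 0.207, 0.0839]
ee_rot: [-1.571, -0.0, 3.124]
force: [-3.5, 2.7, 7.1]
width: 0.0153
```

```bash
python3 - <<'E'
from h import *
s=arm.get_state()
for k in ['t','eef_pos','ee_rot','width','force','moment','joint_efforts']:print(k,np.round(s[k],4))
E
```

```text
t 6.275
eef_pos [0.541  0.207  0.0839]
ee_rot [-1.5709e+00 -1.0000e-04  3.1242e+00]
width 0.0153
force [-3.5061  2.683   7.119 ]
moment [0.9894 1.4107 0.029 ]
joint_efforts [ -2.1549 -46.4849  21.7987   5.8713   0.5482   0.9775]
```

Request:
move_arm --jaw '[1, 1]' --pt "0 0 0" --pt "0 0 0" --roll '[0.08, 0.08]'

```text
t: 6.52
eef_pos: [0.5409, 0.207, 0.0839]
ee_rot: [-1.571, -0.0, 2.964]
force: [-4.6, 3.2, 7.8]
width: 0.0153
```

```bash
python3 - <<'E'
from h import *
s=arm.get_state()
for k in ['t','eef_pos','ee_rot','width','force','moment','joint_efforts']:print(k,np.round(s[k],4))
E
```

```text
t 6.525
eef_pos [0.5409 0.207  0.0839]
ee_rot [-1.5709e+00 -2.0000e-04  2.9642e+00]
width 0.0153
force [-4.6332  3.2221  7.7903]
moment [1.0426 1.578  0.0785]
joint_efforts [ -2.348  -46.334   21.8279   5.9781   0.6077   0.9818]
```

Request:
move_arm --jaw '[1, 1, 1]' --pt "0 0 0" --pt "0 0 0" --pt "0 0 0" --roll '[0.08, 0.08, 0.08]'

```text
t: 6.9
eef_pos: [0.5403, 0.206, 0.0839]
ee_rot: [-1.569, -0.001, 2.725]
force: [-5.9, 0.1, 10.2]
width: 0.0157
```

```bash
python3 - <<'E'
from h import *
for n in ["scene","top"]:
    s=arm.get_state()
    for k in ['t','eef_pos','ee_rot','width','force','moment','joint_efforts']:print(k,np.round(s[k],4))
    f=arm.grab_frame(n); cv2.imwrite(f"pics/{n}4.png",f["pixels"])
a=cv2.imread("pics/scene4.png")[130:190,260:340]; cv2.imwrite("pics/c4.png",cv2.resize(a,None,fx=8,fy=8,interpolation=cv2.INTER_CUBIC))
E
```

```text
t 6.9
eef_pos [0.5403 0.206  0.0839]
ee_rot [-1.5688e+00 -7.0000e-04  2.7246e+00]
width 0.0157
force [-5.8987  0.0585 10.1789]
moment [-0.0836  2.1259  0.3489]
joint_efforts [ -1.342  -45.5652  23.0508   5.5887   1.5879   0.7795]
t 6.95
eef_pos [0.5403 0.206  0.0839]
ee_rot [-1.5689e+00 -7.0000e-04  2.7204e+00]
width 0.0153
force [-5.441  -1.0779 10.5554]
moment [-0.1475  1.9417  0.2973]
joint_efforts [ -1.0546 -45.2939  23.0491   5.3921   1.6683   0.2075]
```

View pics/c4.png

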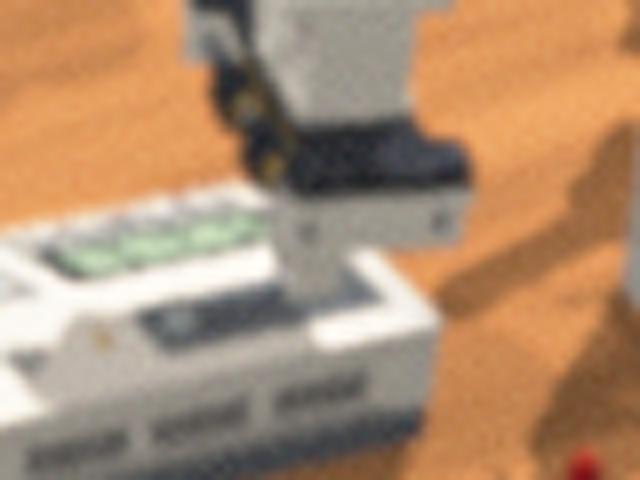

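Request:
move_arm --jaw '[1, 1, 1]' --pt "0 0 0" --pt "0 0 0" --pt "0 0 0" --roll '[0.08, 0.08, 0]'

```text
t: 7.38
eef_pos: [0.5399, 0.2059, 0.0838]
ee_rot: [-1.568, -0.001, 2.566]
force: [-6.9, -1.0, 11.6]
width: 0.0152
```

```bash
python3 - <<'E'
from h import *
s=arm.get_state()
for k in ['t','q','eef_pos','ee_rot','width','force','moment','joint_efforts']:print(k,np.round(s[k],4))
E
```

```text
t 7.375
q [ 7.0260e-01  3.3400e-01 -3.8480e-01 -1.0000e-04 -8.5460e-01 -1.2784e+00]
eef_pos [0.5399 0.2059 0.0838]
ee_rot [-1.5683e+00 -9.0000e-04  2.5657e+00]
width 0.0152
force [-6.899  -1.0093 11.5784]
moment [-0.0937  2.47    0.2179]
joint_efforts [ -1.2649 -45.1184  23.445    5.767    1.9854  -0.6931]
```

Request:
move_arm --jaw '[0.5, 0.5, 0.5, 0.5]' --pt "0 0 0" --pt "0 0 0" --pt "0 -0.045 0" --pt "0 -0.06 0" --roll '[0, 0, 0, 0]'

```text
t: 7.88
eef_pos: [0.5402, 0.206, 0.1879]
ee_rot: [-1.566, -0.001, 2.566]
force: [0.9, 1.2, 0.7]
width: 0.0429
```

```bash
python3 - <<'E'
from h import *
s=arm.get_state()
for k in ['t','q','eef_pos','ee_rot','width','force','moment']:print(k,np.round(s[k],4))
f=arm.grab_frame("scene"); cv2.imwrite(f"pics/scene5.png",f["pixels"])
i=cv2.imread("pics/scene0.png")
o=[cv2.resize(x[145:185,280:320],None,fx=10,fy=10,interpolation=cv2.INTER_CUBIC) for x in (i,f["pixels"])]
cv2.imwrite("pics/c5.png",np.hstack(o))
E
```

```text
t 7.875
q [ 7.0230e-01  2.3190e-01 -2.5860e-01 -2.0000e-04 -1.0849e+00 -1.2774e+00]
eef_pos [0.5402 0.206  0.1879]
ee_rot [-1.5665e+00 -1.5000e-03  2.5664e+00]
width 0.0429
force [0.8707 1.1783 0.6912]
moment [ 0.2354 -0.3027 -0.0445]
```

View pics/c5.png

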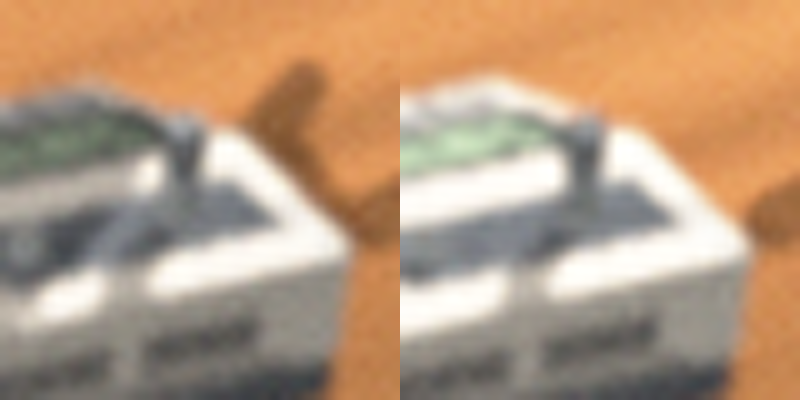

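```bash
cat >> h.py <<'E'
def plan(tgt,dyaw=0,n=9,yaw=None,pos=None):
    s=arm.get_state(); p=np.array(s["eef_pos"] if pos is None else pos); y=s["ee_rot"][2] if yaw is None else yaw
    d=(np.array(tgt)-p)/n; out=[]
    for i in range(n):
        x=np.array([np.cos(y),np.sin(y),0]); z=np.array([-np.sin(y),np.cos(y),0])
        out.append([round(float(v),4) for v in (d@x,-d[2],d@z)]); y+=dyaw/n
    print("roll each",-dyaw/n); [print(o) for o in out]
E
python3 - <<'E'
from h import *
plan([.533,-.2612,.23],1.5,10)
E
```

```text
roll each -0.15
[-0.0245, -0.0032, 0.04]
[-0.0182, -0.0032, 0.0432]
[-0.0116, -0.0032, 0.0455]
[-0.0046, -0.0032, 0.0467]
[0.0024, -0.0032, 0.0469]
[0.0094, -0.0032, 0.046]
[0.0161, -0.0032, 0.0441]
[0.0225, -0.0032, 0.0412]
[0.0284, -0.0032, 0.0373]
[0.0337, -0.0032, 0.0327]
```

Request:
move_arm --jaw '[0.5, 0.5, 0.5, 0.5, 0.5]' --pt "-0.0245 -0.008 0.04" --pt "-0.018 -0.008 0.043" --pt "-0.0115 -0.008 0.0455" --pt "-0.0045 -0.004 0.0465" --pt "0.0025 -0.004 0.047" --roll '[-0.15, -0.15, -0.15, -0.15, -0.15]'

```text
t: 8.55
eef_pos: [0.5344, -0.0289, 0.2205]
ee_rot: [-1.571, 0.0, -2.962]
force: [1.7, -0.4, -0.4]
width: 0.044
```

Request:
move_arm --jaw '[0.5, 0.5, 0.5, 0.5, 0.5]' --pt "0.0095 0 0.046" --pt "0.016 0 0.044" --pt "0.0225 0 0.041" --pt "0.0285 0 0.0375" --pt "0.0335 0 0.0325" --roll '[-0.15, -0.15, -0.15, -0.15, -0.15]'

```text
t: 9.18
eef_pos: [0.5283, -0.2633, 0.2202]
ee_rot: [-1.571, -0.0, -2.212]
force: [0.4, 0.3, -0.7]
width: 0.0439
```

```bash
python3 - <<'E'
from h import *
for n in ["scene","top"]:
    s=arm.get_state()
    for k in ['t','q','eef_pos','ee_rot','width','force']:print(k,np.round(s[k],4))
    f=arm.grab_frame(n); cv2.imwrite(f"pics/{n}6.png",f["pixels"])
    for th in ["stylus","tube0"]:
      print(n,th,[(np.round(d["position"],4).tolist(),round(d["p"],2)) for d in arm.landmark_of(f,th)[:3]], [(np.round(d["position"],4).tolist(),round(d["p"],2)) for d in arm.recognise(f,th)[:3]])
plan([.533,-.2612,.23],0,1)
a=cv2.imread("pics/scene6.png")[130:250,140:260]; a=cv2.resize(a,None,fx=4.5,fy=4.5,interpolation=cv2.INTER_CUBIC)
cv2.imwrite("pics/c6.png",a)
E
```

```text
t 9.175
q [-1.3130e-01  2.2490e-01 -1.9030e-01  1.0000e-04 -1.1559e+00  1.0611e+00]
eef_pos [ 0.5283 -0.2633  0.2202]
ee_rot [-1.5711e+00 -2.0000e-04 -2.2118e+00]
width 0.0439
force [ 0.4124  0.3395 -0.6675]
scene stylus [] [([0.5429, -0.2646, 0.1222], 0.64), ([0.5793, -0.2901, 0.1039], 0.45)]
scene tube0 [([0.5716, -0.2883, 0.0108], 0.75), ([0.5672, -0.1395, 0.0066], 0.72)] [([0.5784, -0.2903, 0.1059], 0.72), ([0.5694, -0.1437, 0.1137], 0.61)]
t 9.425
q [-1.2870e-01  2.2420e-01 -1.9160e-01 -2.0000e-04 -1.1559e+00  1.0514e+00]
eef_pos [ 0.5283 -0.2617  0.22  ]
ee_rot [-1.5716e+00 -3.0000e-04 -2.2190e+00]
width 0.0441
force [-0.1967  0.4634 -0.6534]
top stylus [([0.5298, -0.2618, 0.0125], 0.49), ([0.5603, 0.4509, 0.0074], 0.48)] []
top tube0 [([0.4642, 0.1506, -0.0036], 0.7), ([0.4656, -0.4656, 0.0], 0.18)] []
roll each 0.0
[-0.0021, -0.0093, 0.0036]
```

View pics/c6.png

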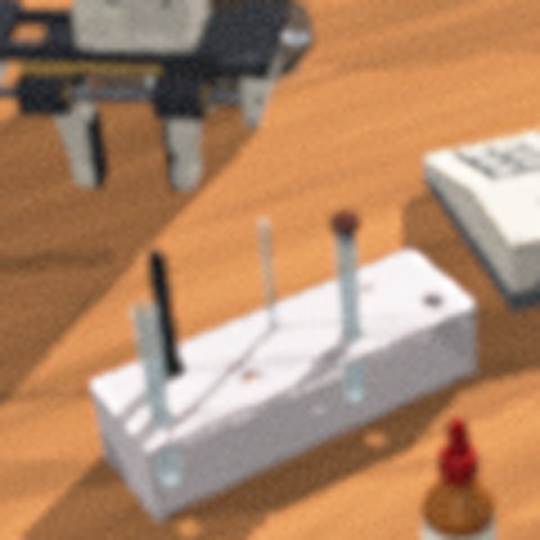

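Request:
move_arm --jaw '[0.5, 0.5, 0.5, 0.5]' --pt "-0.002 0.03 0.0035" --pt "0 0.04 0" --pt "0 0.028 0" --pt "0 0 0" --roll '[0, 0, 0, 0]'

```text
t: 10.18
eef_pos: [0.5313, -0.2612, 0.1207]
ee_rot: [-1.575, -0.002, -2.216]
force: [-0.1, 0.4, 0.9]
width: 0.0437
```

```bash
python3 - <<'E'
from h import *
s=arm.get_state()
for k in ['t','q','eef_pos','ee_rot','width','force']:print(k,np.round(s[k],4))
for n in ["scene","top"]:
    f=arm.grab_frame(n); cv2.imwrite(f"pics/{n}7.png",f["pixels"])
a=cv2.imread("pics/scene7.png")[140:240,140:260]; a=cv2.resize(a,None,fx=5,fy=5,interpolation=cv2.INTER_CUBIC)
cv2.imwrite("pics/c7.png",a)
E
```

```text
t 10.175
q [-1.272e-01  3.150e-01 -3.120e-01 -4.000e-04 -9.480e-01  1.053e+00]
eef_pos [ 0.5313 -0.2612  0.1207]
ee_rot [-1.5746e+00 -1.8000e-03 -2.2161e+00]
width 0.0437
force [-0.1157  0.3533  0.8588]
```

View pics/c7.png

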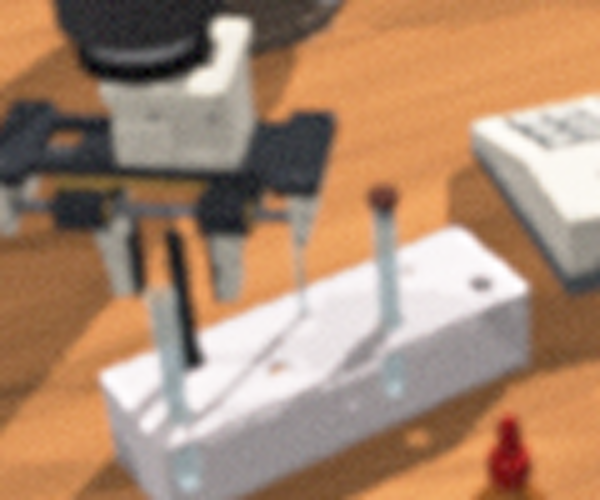

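Request:
move_arm --jaw '[0.7, 0.85, 1, 1, 1]' --pt "0 0 0" --pt "0 0 0" --pt "0 0 0" --pt "0 0 0" --pt "0 0 0" --roll '[0, 0, 0, 0, 0]' --grip_force 30

```text
t: 10.9
eef_pos: [0.5327, -0.2622, 0.1229]
ee_rot: [-1.57, 0.0, -2.217]
force: [-0.1, 0.5, 3.0]
width: 0.0122
```

```bash
python3 - <<'E'
from h import *
s=arm.get_state()
for k in ['t','q','eef_pos','ee_rot','width','force','moment']:print(k,np.round(s[k],4))
E
```

```text
t 10.9
q [-1.2840e-01  3.1270e-01 -3.0970e-01  2.0000e-04 -9.4790e-01  1.0533e+00]
eef_pos [ 0.5327 -0.2622  0.1229]
ee_rot [-1.5703  0.     -2.2166]
width 0.0122
force [-0.0518  0.4512  3.0288]
moment [0.0899 0.2151 0.0136]
```

Gripped. Lift straight up.

Request:
move_arm --jaw '[1, 1, 1, 1, 1]' --pt "0 -0.025 0" --pt "0 -0.04 0" --pt "0 -0.045 0" --pt "0 -0.045 0" --pt "0 -0.035 0" --roll '[0, 0, 0, 0, 0]'

```text
t: 11.52
eef_pos: [0.5326, -0.2622, 0.3145]
ee_rot: [-1.57, 0.001, -2.217]
force: [1.0, 0.6, -0.8]
width: 0.0125
```

```bash
python3 - <<'E'
from h import *
s=arm.get_state()
for k in ['t','q','eef_pos','ee_rot','width','force']:print(k,np.round(s[k],4))
for n in ["scene","top"]:
    f=arm.grab_frame(n); cv2.imwrite(f"pics/{n}8.png",f["pixels"])
a=cv2.imread("pics/scene8.png")[90:240,120:280]; a=cv2.resize(a,None,fx=4,fy=4,interpolation=cv2.INTER_CUBIC)
cv2.imwrite("pics/c8.png",a)
E
```

```text
t 11.525
q [-1.2840e-01  1.8080e-01 -3.2200e-02  1.0000e-04 -1.3565e+00  1.0533e+00]
eef_pos [ 0.5326 -0.2622  0.3145]
ee_rot [-1.5697e+00  6.0000e-04 -2.2166e+00]
width 0.0125
force [ 1.0161  0.5715 -0.8194]
```

View pics/c8.png

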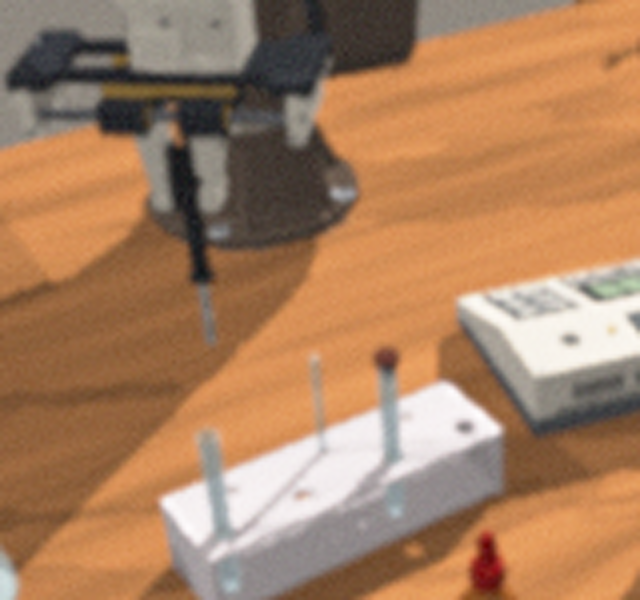

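```bash
python3 - <<'E'
from h import *
f=arm.grab_frame("scene"); print(onplane(f,(172.4,175.4),.2026))
plan([.5128,.0706,.3145],0,8)
E
```

```text
[ 0.53254179 -0.26080058  0.2026    ]
roll each 0.0
[-0.0317, -0.0, -0.0271]
[-0.0317, -0.0, -0.0271]
[-0.0317, -0.0, -0.0271]
[-0.0317, -0.0, -0.0271]
[-0.0317, -0.0, -0.0271]
[-0.0317, -0.0, -0.0271]
[-0.0317, -0.0, -0.0271]
[-0.0317, -0.0, -0.0271]
```

Request:
move_arm --jaw '[1, 1, 1, 1, 1]' --pt "-0.02 0 -0.017" --pt "-0.0335 0 -0.0285" --pt "-0.0335 0 -0.0285" --pt "-0.0335 0 -0.0285" --pt "-0.0335 0 -0.0285" --roll '[0, 0, 0, 0, 0]'

```text
t: 12.3
eef_pos: [0.5197, -0.0589, 0.3111]
ee_rot: [-1.573, -0.001, -2.217]
force: [1.4, 0.3, -0.4]
width: 0.0127
```

Request:
move_arm --jaw '[1, 1, 1, 1, 1]' --pt "-0.0335 0 -0.0285" --pt "-0.0335 0 -0.0285" --pt "-0.033 0.03 -0.029" --pt "0 0.03 0" --pt "0 0 0" --roll '[0, 0, 0, 0, 0]'

```text
t: 12.92
eef_pos: [0.5101, 0.0711, 0.2494]
ee_rot: [-1.574, -0.006, -2.216]
force: [0.4, -0.1, 0.4]
width: 0.0126
```

```bash
python3 - <<'E'
from h import *
for n in ["scene","top"]:
    s=arm.get_state()
    for k in ['t','q','eef_pos','ee_rot','width']:print(k,np.round(s[k],4))
    f=arm.grab_frame(n); cv2.imwrite(f"pics/{n}9.png",f["pixels"])
    print(proj(f,[[.5128,.0706,.072],s["eef_pos"]+[0,0,-.1119]]))
    for th in ["stylus","aperture"]:
      print(n,th,[(np.round(d["position"],4).tolist(),round(d["p"],2)) for d in arm.landmark_of(f,th)[:3]])
a=cv2.imread("pics/scene9.png")[110:200,220:330]; a=cv2.resize(a,None,fx=6,fy=6,interpolation=cv2.INTER_CUBIC)
cv2.imwrite("pics/c9.png",a)
a=cv2.imread("pics/top9.png")[170:270,170:300]; a=cv2.resize(a,None,fx=6,fy=6,interpolation=cv2.INTER_CUBIC)
cv2.imwrite("pics/d9.png",a)
E
```

```text
t 12.925
q [ 5.1940e-01  8.2600e-02 -2.9460e-01 -1.0000e-03 -1.2002e+00  4.0670e-01]
eef_pos [0.5101 0.0711 0.2494]
ee_rot [-1.5742 -0.0056 -2.2158]
width 0.0126
[[262.03914774 174.39074167]
 [262.21019799 158.07070682]]
scene stylus [([0.513, 0.0639, 0.1376], 0.7), ([0.5596, 0.4475, 0.0029], 0.52)]
scene aperture [([0.5159, 0.0716, 0.0708], 0.62)]
t 13.075
q [ 5.1760e-01  7.9800e-02 -2.8910e-01  5.0000e-04 -1.2013e+00  4.0670e-01]
eef_pos [0.5127 0.071  0.2534]
ee_rot [-1.5701e+00  3.0000e-04 -2.2171e+00]
width 0.0125
[[235.97577241 228.5224539 ]
 [234.39266987 224.96036103]]
top stylus []
top aperture [([0.5142, 0.0702, 0.0742], 0.6)]
```

View pics/c9.png

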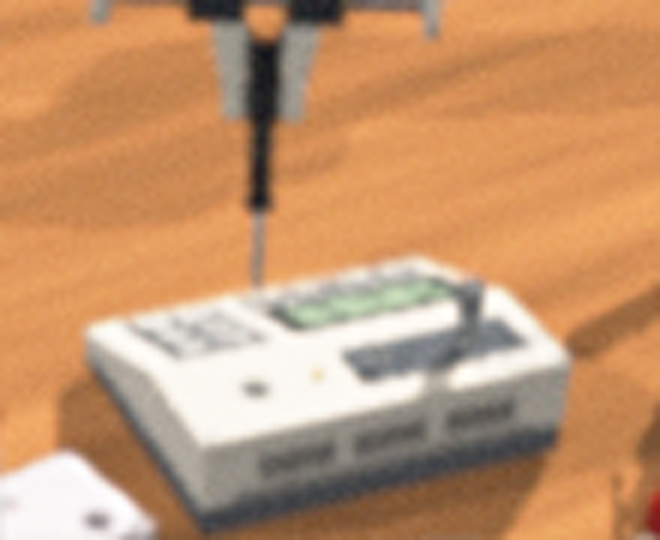

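View pics/d9.png

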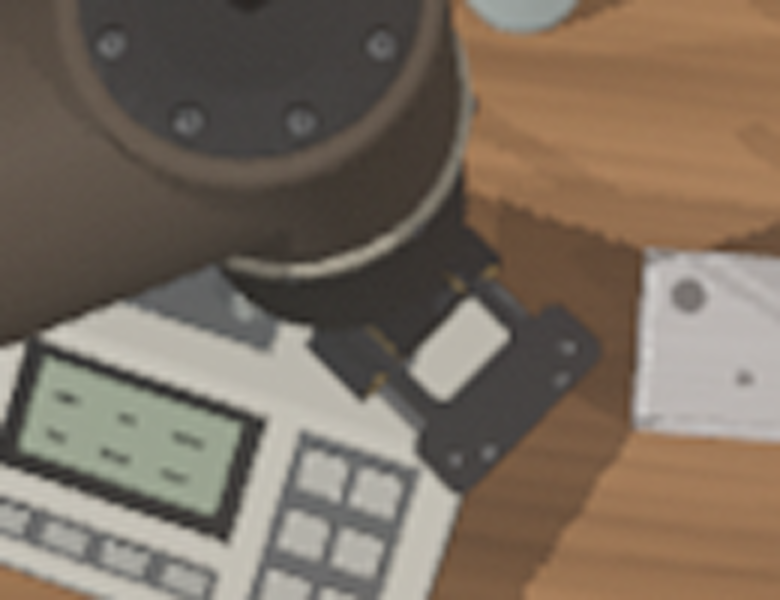

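Request:
move_arm --jaw '[1, 1, 1, 1]' --pt "0 0.03 0" --pt "0 0.03 0" --pt "0 0 0" --pt "0 0 0" --roll '[0, 0, 0, 0]'

```text
t: 13.72
eef_pos: [0.5131, 0.0714, 0.1941]
ee_rot: [-1.57, 0.001, -2.217]
force: [-0.2, 0.1, 0.4]
width: 0.0122
```

```bash
python3 - <<'E'
from h import *
s=arm.get_state()
for k in ['t','eef_pos','ee_rot','width','force']:print(k,np.round(s[k],4))
A=[]
for i in range(4):
    f=arm.grab_frame("scene");A.append(f["pixels"].astype(float))
    if i==0:
        print(proj(f,[[.5128,.0706,.072],s["eef_pos"]+[0,0,-.1119]])); print([(np.round(d["position"],4).tolist(),round(d["p"],2)) for d in arm.landmark_of(f,"stylus")[:3]])
m=np.mean(A,0).astype(np.uint8); cv2.imwrite("pics/scene10.png",m)
a=m[140:190,235:295]; a=cv2.resize(a,None,fx=12,fy=12,interpolation=cv2.INTER_CUBIC)
cv2.imwrite("pics/c10.png",a)
E
```

```text
t 13.725
eef_pos [0.5131 0.0714 0.1941]
ee_rot [-1.5695e+00  1.4000e-03 -2.2166e+00]
width 0.0122
force [-0.2055  0.0759  0.4497]
[[262.03914774 174.39074167]
 [262.34447298 171.94213267]]
[([0.5171, 0.0673, 0.0815], 0.69)]
```

View pics/c10.png

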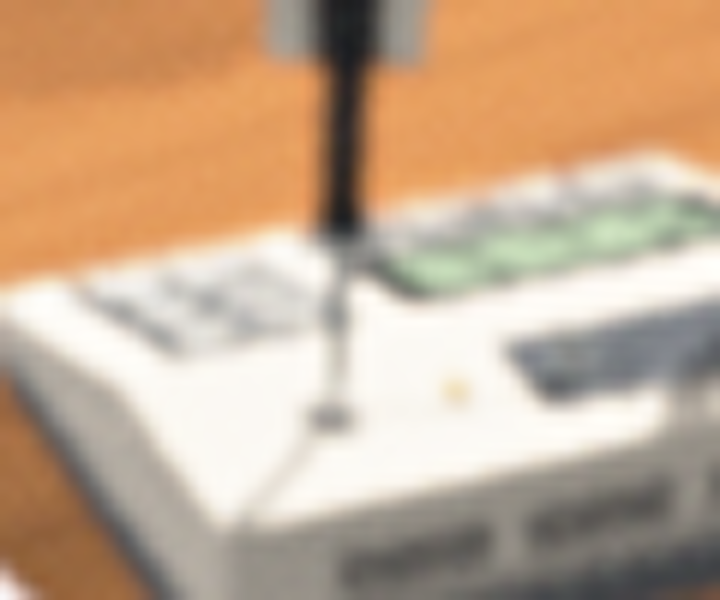

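```bash
python3 - <<'E'
from h import *
plan([.5125,.0703,.177],0,1)
E
```

```text
roll each 0.0
[0.0011, 0.0165, 0.0006]
```

Request:
move_arm --jaw '[1, 1, 1, 1]' --pt "0.001 0 0.0005" --pt "0 0.006 0" --pt "0 0.006 0" --pt "0 0.004 0" --roll '[0, 0, 0, 0]'

```text
t: 14.48
eef_pos: [0.5117, 0.0701, 0.1758]
ee_rot: [-1.571, -0.001, -2.217]
force: [-0.1, -0.2, -0.4]
width: 0.0127
```

```bash
python3 - <<'E'
from h import *
s=arm.get_state()
for k in ['t','eef_pos','ee_rot','width','force','moment']:print(k,np.round(s[k],4))
A=[]
for i in range(4):
    f=arm.grab_frame("scene");A.append(f["pixels"].astype(float))
m=np.mean(A,0).astype(np.uint8)
a=m[140:190,235:295]; a=cv2.resize(a,None,fx=12,fy=12,interpolation=cv2.INTER_CUBIC)
cv2.imwrite("pics/c11.png",a)
s=arm.get_state()
for k in ['t','eef_pos','ee_rot','width','force','moment']:print(k,np.round(s[k],4))
E
```

```text
t 14.475
eef_pos [0.5117 0.0701 0.1758]
ee_rot [-1.5712e+00 -8.0000e-04 -2.2166e+00]
width 0.0127
force [-0.1402 -0.1588 -0.4454]
moment [ 0.048  -0.0505 -0.0456]
t 14.675
eef_pos [0.512  0.0702 0.1765]
ee_rot [-1.5708e+00 -3.0000e-04 -2.2165e+00]
width 0.0126
force [ 0.4785 -0.1607 -0.5936]
moment [ 0.0367 -0.0042 -0.0341]
```

View pics/c11.png

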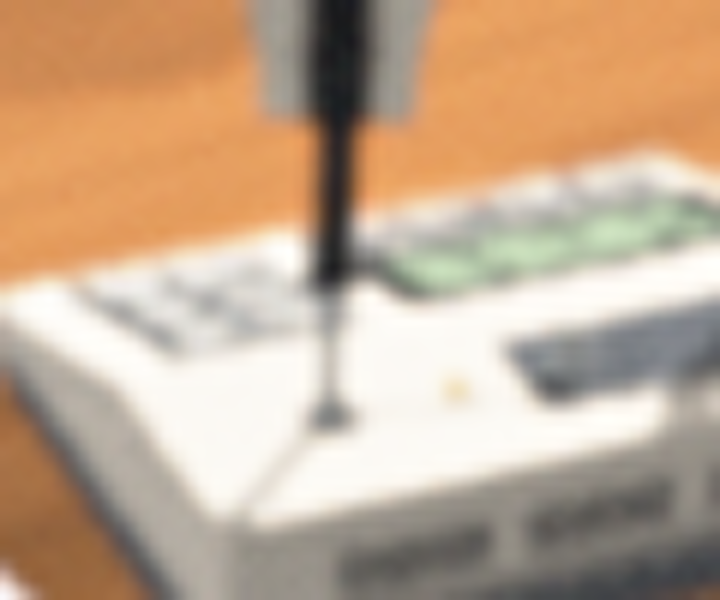

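Request:
move_arm --jaw '[1, 1, 1, 1]' --pt "0 0.005 0" --pt "0 0.004 0" --pt "0 0.003 0" --pt "0 0 0" --roll '[0, 0, 0, 0]'

```text
t: 15.18
eef_pos: [0.512, 0.0702, 0.1645]
ee_rot: [-1.571, -0.0, -2.216]
force: [-1.3, -0.0, 1.4]
width: 0.0122
```

```bash
python3 - <<'E'
from h import *
s=arm.get_state()
for k in ['t','eef_pos','ee_rot','width','force','moment']:print(k,np.round(s[k],4))
E
```

```text
t 15.175
eef_pos [0.512  0.0702 0.1645]
ee_rot [-1.5707e+00 -2.0000e-04 -2.2165e+00]
width 0.0122
force [-1.3421 -0.0104  1.4156]
moment [-0.0094  0.2653  0.023 ]
```

Request:
move_arm --jaw '[1, 1, 1]' --pt "0 0.002 0" --pt "0 0.002 0" --pt "0 0 0" --roll '[0, 0, 0]' --grip_force 45

```text
t: 15.55
eef_pos: [0.5121, 0.0702, 0.1608]
ee_rot: [-1.57, 0.0, -2.216]
force: [-2.0, -0.2, 4.2]
width: 0.0122
```

```bash
python3 - <<'E'
from h import *
s=arm.get_state()
for k in ['t','eef_pos','ee_rot','width','force','moment']:print(k,np.round(s[k],4))
E
```

```text
t 15.55
eef_pos [0.5121 0.0702 0.1608]
ee_rot [-1.5705e+00  2.0000e-04 -2.2165e+00]
width 0.0122
force [-2.006  -0.2054  4.213 ]
moment [-0.0438  0.5222 -0.004 ]
```

Request:
move_arm --jaw '[1, 1, 1]' --pt "0 0.001 0" --pt "0 0.001 0" --pt "0 0 0" --roll '[0, 0, 0]'

```text
t: 15.92
eef_pos: [0.5129, 0.0703, 0.1603]
ee_rot: [-1.569, 0.001, -2.216]
force: [-4.2, -0.3, 15.7]
width: 0.0121
```

```bash
python3 - <<'E'
from h import *
s=arm.get_state()
for k in ['t','eef_pos','ee_rot','width','force','moment']:print(k,np.round(s[k],4))
E
```

```text
t 15.925
eef_pos [0.5129 0.0703 0.1603]
ee_rot [-1.5690e+00  1.4000e-03 -2.2159e+00]
width 0.0121
force [-4.18   -0.2532 15.661 ]
moment [-0.3539  1.7709 -0.0136]
```

Request:
move_arm --jaw '[1, 1, 1, 1, 1]' --pt "0 0 0" --pt "0 0 0" --pt "0 0 0" --pt "0 0 0" --pt "0 0 0" --roll '[0, 0, 0, 0, 0]'

```text
t: 16.55
eef_pos: [0.5128, 0.0703, 0.1603]
ee_rot: [-1.569, 0.001, -2.216]
force: [-4.2, -0.7, 14.9]
width: 0.0119
```

Request:
move_arm --jaw '[1, 1, 1, 1, 1]' --pt "0 0 0" --pt "0 0 0" --pt "0 0 0" --pt "0 0 0" --pt "0 0 0" --roll '[0, 0, 0, 0, 0]'

```text
t: 17.18
eef_pos: [0.5128, 0.0703, 0.1603]
ee_rot: [-1.569, 0.001, -2.216]
force: [-3.6, -1.0, 14.7]
width: 0.012
```

Request:
move_arm --jaw '[1, 1, 1, 1, 1]' --pt "0 0 0" --pt "0 0 0" --pt "0 0 0" --pt "0 0 0" --pt "0 0 0" --roll '[0, 0, 0, 0, 0]'

```text
t: 17.8
eef_pos: [0.5128, 0.0703, 0.1603]
ee_rot: [-1.569, 0.001, -2.216]
force: [-3.3, -0.4, 14.4]
width: 0.0121
```

Request:
move_arm --jaw '[1, 1, 1, 1, 1]' --pt "0 0 0" --pt "0 0 0" --pt "0 0 0" --pt "0 0 0" --pt "0 0 0" --roll '[0, 0, 0, 0, 0]'

```text
t: 18.42
eef_pos: [0.5129, 0.0703, 0.1603]
ee_rot: [-1.569, 0.001, -2.216]
force: [-3.5, -1.1, 15.5]
width: 0.0118
```

```bash
python3 - <<'E'
from h import *
s=arm.get_state()
for k in ['t','eef_pos','ee_rot','width','force','moment']:print(k,np.round(s[k],4))
for n in ["scene","top"]:
    f=arm.grab_frame(n); cv2.imwrite(f"pics/{n}12.png",f["pixels"])
a=cv2.imread("pics/scene12.png")[110:250,90:350]; cv2.imwrite("pics/c12.png",cv2.resize(a,None,fx=3,fy=3,interpolation=cv2.INTER_CUBIC))
E
```

```text
t 18.425
eef_pos [0.5129 0.0703 0.1603]
ee_rot [-1.5690e+00  1.5000e-03 -2.2159e+00]
width 0.0118
force [-3.5329 -1.0863 15.5105]
moment [-0.339   1.7372 -0.0042]
```

View pics/c12.png

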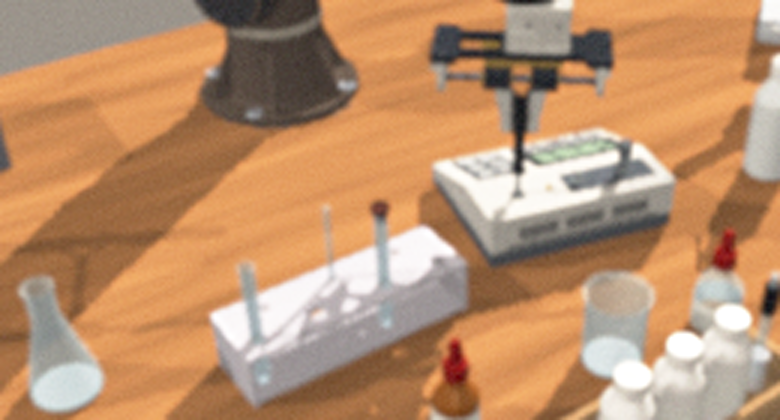

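Request:
move_arm --jaw '[1, 1, 1, 1]' --pt "0 0 0" --pt "0 0 0" --pt "0 0 0" --pt "0 0 0" --roll '[0, 0, 0, 0]'

```text
t: 19.02
eef_pos: [0.5128, 0.0702, 0.1603]
ee_rot: [-1.569, 0.001, -2.216]
force: [-2.9, -0.6, 14.4]
width: 0.0123
```

```bash
python3 -c "
from h import *
print(arm.get_state()['force'],arm.get_state()['t']);print(arm.job_done())"
```

```text
[-2.88624936 -0.55882783 14.42641807] 19.025
the job is handed in; nothing more can be done
None
```

I turned the shorting cap clockwise to its stop, then took the stylus from the rack. I pressed the zero button all the way in and handed the job in at 19.0 s, still gripping the stylus and holding the button down.

- **Cap:** I commanded 1.8 rad of turn in all. The twisting moment stayed near 0.1 N m, then jumped to about 0.3 N m and the pads slipped on the cap, which I read as the hard stop. The ridge on top was too small to see in the pictures, so only the moment confirms the lock.
- **Button:** The push force rose from about 2 N to 4.8 N over 3.7 mm, as the spring should. It then jumped to about 15 N when the button reached its stop. I held it there for about 3 s before handing in, and the force was still 14.4 N on the last reading. A side force of about 3–4 N stayed on the stylus, probably from rubbing in the hole.
- **Glassware:** The last scene picture shows the rod, both tubes, beaker, flask and the two dropper bottles standing where they were. The wash bottle was only partly in view, but the arm never went near it.

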